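# Lever open the yellow pipette-tip box

### The arm

A 6-joint arm with a two-finger parallel gripper is mounted at the origin on the work surface. World frame = base frame: x ahead of the robot, y to its left, z up, the work surface at z = 0. Lengths are in m, angles in rad, forces in N, time in s.
With the tool pointing down it reaches from about 0.3 to 0.875 m from the base axis. Payload 6.4 kg.
Tool frame: the origin (TCP) lies between the finger pads; the fingertips stand ctrl.tip_extent ahead of it and the grasp point (between the pads) is the TCP (ctrl.tip_extent is the distance from the TCP to the fingertips, in m); z points along the fingers, y is the line along which they close (so a half turn about z gives the same grasp; the last joint's range is limited). The gripper opens to 85 mm and grips with 20 to 120 N. Pads are 22 mm wide; open, the fingers measure 114 mm over their backs; the gripper's body (76 mm by 85 mm) begins 54 mm behind the grasp point. The pads swing forward as they close: fully open they stand 13 mm farther back than shut.
Start: joints at [-1.5, 0.181, 1.607, -0, 1.354, -0.206], TCP at [0.157, -0.553, 0.25] pointing down, gripper open.
Joint ranges: [-2.99, 2.99], [-0.89, 2.07], [0.3, 2.58], [-1.14, 4.28], [0, 2.63], [-3.12, 3.12]. Speed limits (rad/s): [2.57, 2.57, 3.01, 3.14, 3.14, 3.14].

### API

Orientations are given as a unit quaternion [w, x, y, z].
In Python, from bench import ctrl gives the robot as it stands.
- The arm moves only by the tool send_rows, never from a script. Its arguments are lists of equal length, an entry for each row: "dr": the turn, a rotation vector about the tool's x, y, z in units of 6 degrees (1.0 is 6 degrees), a list of three; "xyz": the shift along the tool's x, y, z in cm, a list of three; "jaw": the opening in per cent of the stroke, from 0 (shut) to 100 (fully open). In form: {"dr": [[wx, wy, wz], ...], "xyz": [[dx, dy, dz], ...], "jaw": [jaw, ...]}. A call has exactly 8 rows; each row is the pose to reach, as a shift and turn from the pose commanded when the call began, along the tool's axes at that moment; what a row does not reach only later rows make up. A row lasts 1/8 s, in which the tool goes at most 62.5 mm and 10.7 degrees, less where a joint would pass 70% of its speed; a pose out of reach is approached as far as the arm can. A call with a gripper value outside its range is refused whole. The fingers move at their own pace and stop on an object; the grip force is fixed at half the most. Time passes only in rows, so rows that repeat a pose let the fingers close, or fill a call up. It gives the time, the measured TCP pose, the force, the opening and the grip force at its end, in the units of the state.
- ctrl.get_obs(): the state, without advancing time (a new reading comes with each control period).
- ctrl.camera(name): name is "scene" or "top" or "wrist"; returns the picture (400x640x3 uint8, red, green, blue); there is no depth.
- ctrl.calibration(name): a dict with "camera_matrix" (3x3 intrinsics, pixels), "D" ([k1, k2, p1, p2, k3] as OpenCV has them; the pictures are not rectified), "world_from_camera" (4x4, takes a point from camera to world coordinates). Camera axes: x right, y up, looking along -z (the intrinsics and any distortion apply to the point x, -y, -z); pixel columns grow to the right and rows downward; lengths in m; the calibration is good to about 2 mm. A picture is of the moment at which its call begins: read the wrist's pose just before it. calibration takes no time and is no camera call; for the wrist camera it gives the pose at the moment of the call.
- ctrl.hand_in(): hands the job in; it is judged then, once.
The state is a dict: "time_s": time; "q": joint angles; "dq": joint speeds; "joint_efforts": joint torques, N m; "eef_pos": TCP position; "eef_rot": TCP orientation; "wrist_force": force on the tool from outside, world axes, zero at the start; "torque": the same for the moment, N m; "opening": opening from 0.0 (shut) to 1.0 (fully open); "grasp_force": force on a finger pad.
Only numpy, scipy, OpenCV 4.12 (cv2) and the standard library are available. Lean on these libraries where they do the work, as an engineer would, in place of code of your own. Each camera call takes 0.05 s, during which the arm holds its last target. There are 200 camera calls.

### The job

Pick up the red-handled flat-blade lifter, slide its blade under the front tab of the yellow-lidded tip box and lever the lid open until it stands about upright or beyond, keeping the gripper's fingers off the box. Leave the green-lidded box shut, and afterwards lay the lifter down on the bench without dropping it.

Things in the scene. Friction and masses are not known exactly. Their poses are not given: they have to be found in the camera images.
- lifter: Loose 90 g tool (sizes in mm) on the bench between the boxes: red handle 100 long, 16 wide, 30 high, thin steel blade. Origin: on the handle's underside, below the place to grip. +x runs to the blade tip, away from the robot (yaw within 25 deg). Handle x -60 to +40, blade +40 to +120 (tip), 22 wide, 3 thick, level, mid-plane 15 above the underside.
- yellow_box: Fixed navy tip box, yellow lid, in mm: 85 deep (x), 125 wide, rim 70 high. Origin: centre of its base on the bench; -x is the front, towards the robot (yaw within 25 deg). The front wall (4 thick) has a middle recess 85 wide, its top 56 high: a gap of 14 under the lid. Tips inside reach 52 high. Its twin, the green-lidded box, is 360 to 560 away across the robot's midline.
- yellow_lid (a joint): Yellow lid's angle, rad: 0 shut (starts 0 to 0.04), opens upward to a stop at 1.9. Lid (mm): 5 thick, underside at box z = 70, with a tab 70 wide sticking out 15 past the front wall, to box x = -57.5. Hinge line along box y at x = +42.5, z = 70. Stiff hinge: about 1 N at the tab moves it, and it stays where left.
- green_lid (a joint): Angle of the green lid on the other, otherwise identical box, rad: 0 shut (starts 0 to 0.04).

How it is judged:
By the outcome, as a careful person would: the job done as asked, in the order asked, and still so for the second after the job is handed in, with the robot touching nothing.
It also fails if it takes over 58 s, if anything falls off the work surface, if the arm or the gripper's body presses on something with over 40 N, if the wrist force passes 120 N, or if a joint passes its speed limit or range.

## Working session

There is one attempt and no reset: what is moved stays moved. The work goes in short steps, Python scripts to look and compute and a tool call to move; the robot and the scene stay as the last step left them, time stands still between calls to the robot, and variables do not carry over. Pictures are saved under pics/ and viewed, at most 12 in all, crops included, and the job is handed in when it is done.

Besides the shell and the picture viewer there is one more tool, called after "Request:" as name(argument=value, ...), one argument or row to a line, values as JSON. send_rows: Moves the arm, as the interface text tells. Its arguments: {"type":"object","properties":{"dr":{"type":"array","items":{"type":"array","items":{"type":"number"}}},"xyz":{"type":"array","items":{"type":"array","items":{"type":"number"}}},"jaw":{"type":"array","items":{"type":"number"}}},"required":["dr","xyz","jaw"]}

```bash
ls; mkdir -p pics
python3 - <<'E'
from bench import ctrl
import cv2
print(ctrl.get_obs(), ctrl.tip_extent)
for n in ("top","scene"):
    im=ctrl.camera(n); cv2.imwrite(f"pics/{n}0.png",im[:,:,::-1])
    c=ctrl.calibration(n); print(n,c)
E
```

```text
pics
{'time_s': 0.0, 'q': array([-1.50026660e+00,  1.81549091e-01,  1.60802643e+00,  2.90713237e-05,
        1.35379551e+00, -2.06320319e-01]), 'dq': array([-0.00038346,  0.00168819, -0.00032435, -0.00087645, -0.00054449,
        0.00065515]), 'joint_efforts': array([-7.12943674e-04, -4.44878340e+01, -3.51333904e+01, -4.47496168e-04,
        9.03449720e-03,  3.05172293e-06]), 'eef_pos': array([ 0.1571391 , -0.55256434,  0.24937069]), 'eef_rot': array([-8.86179177e-04,  9.90434587e-01,  1.37980209e-01,  7.44847704e-05]), 'wrist_force': array([ 0.02961055,  0.45099027, -0.37066155]), 'torque': array([ 0.00716053, -0.06160639,  0.08840642]), 'grasp_force': 0.0, 'opening': 0.999810303362142} 0.019
top {'camera_matrix': array([[489.92124917,   0.        , 309.85735887],
       [  0.        , 489.92124917, 195.52104694],
       [  0.        ,   0.        ,   1.        ]]), 'D': array([0.00746801, 0.        , 0.        , 0.        , 0.        ]), 'world_from_camera': array([[-0.01410355,  0.99961058, -0.02407871,  0.52610362],
       [-0.99989434, -0.01418416, -0.00317993, -0.02042104],
       [-0.00352023,  0.02403131,  0.99970501,  1.00442039],
       [ 0.        ,  0.        ,  0.        ,  1.        ]])}
scene {'camera_matrix': array([[422.98832552,   0.        , 316.67890028],
       [  0.        , 422.98832552, 204.4726794 ],
       [  0.        ,   0.        ,   1.        ]]), 'D': array([-0.05773639,  0.        ,  0.        ,  0.        ,  0.        ]), 'world_from_camera': array([[ 0.8020238 , -0.35841546,  0.4778035 ,  1.02041906],
       [ 0.59698434,  0.45534463, -0.66050811, -0.61480885],
       [ 0.01917105,  0.81498443,  0.57916565,  0.62516208],
       [ 0.        ,  0.        ,  0.        ,  1.        ]])}
```

View pics/top0.png

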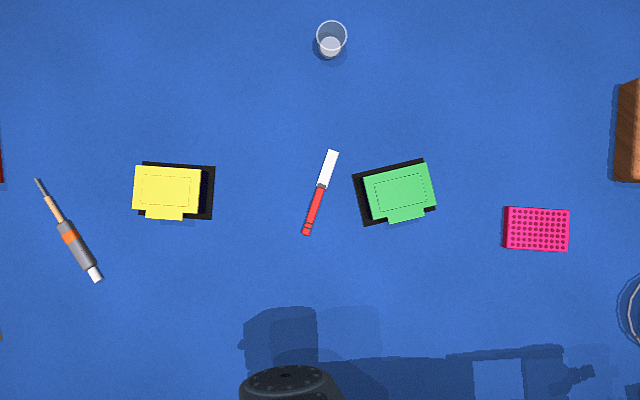

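View pics/scene0.png

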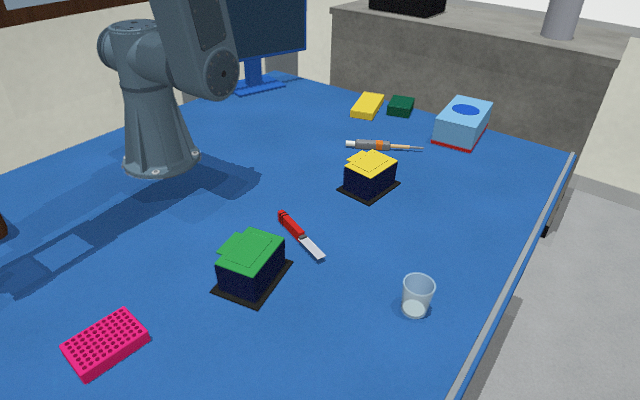

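Top view: yellow lid around (167,190) with its tab at (165,214), green lid around (400,190). The lifter's handle end is at (307,233) and its blade tip at (333,151). Next, enlarged crops.

Run:
```python
import cv2,numpy as np
im=cv2.imread("pics/top0.png")
a=cv2.resize(im[155:228,125:222],None,fx=4,fy=4,interpolation=cv2.INTER_CUBIC)
b=cv2.resize(im[143:243,290:350],None,fx=6,fy=6,interpolation=cv2.INTER_CUBIC)
o=np.zeros((600,780,3),np.uint8);o[:a.shape[0],:a.shape[1]]=a;o[:,400:400+b.shape[1]]=b
cv2.imwrite("pics/crop0.png",o)
hsv=cv2.cvtColor(im,cv2.COLOR_BGR2HSV)
m=cv2.inRange(hsv,(22,120,120),(35,255,255)); m[:, :120]=0;m[:,230:]=0
c=max(cv2.findContours(m,0,2)[0],key=cv2.contourArea);print(cv2.approxPolyDP(c,2,True)[:,0].tolist())
m=cv2.inRange(hsv,(0,120,80),(8,255,255))|cv2.inRange(hsv,(172,120,80),(180,255,255));m[:,:290]=0;m[:,350:]=0
c=max(cv2.findContours(m,0,2)[0],key=cv2.contourArea);print(cv2.minAreaRect(c))
m=cv2.inRange(hsv,(0,0,150),(180,60,255));m[:140]=0;m[240:]=0;m[:,:290]=0;m[:,350:]=0
c=max(cv2.findContours(m,0,2)[0],key=cv2.contourArea);print(cv2.minAreaRect(c),cv2.boxPoints(cv2.minAreaRect(c)))
```

```text
[[135, 166], [132, 208], [145, 209], [145, 217], [181, 220], [183, 212], [196, 213], [199, 169]]
((314.6008605957031, 204.70654296875), (7.565492630004883, 36.408931732177734), 18.970407485961914)
((327.10943603515625, 168.382568359375), (11.279278755187988, 38.66249465942383), 19.025604248046875) [[315.47604 184.81934]
 [328.07968 148.26886]
 [338.74283 151.9458 ]
 [326.1392  188.49628]]
```

View pics/crop0.png

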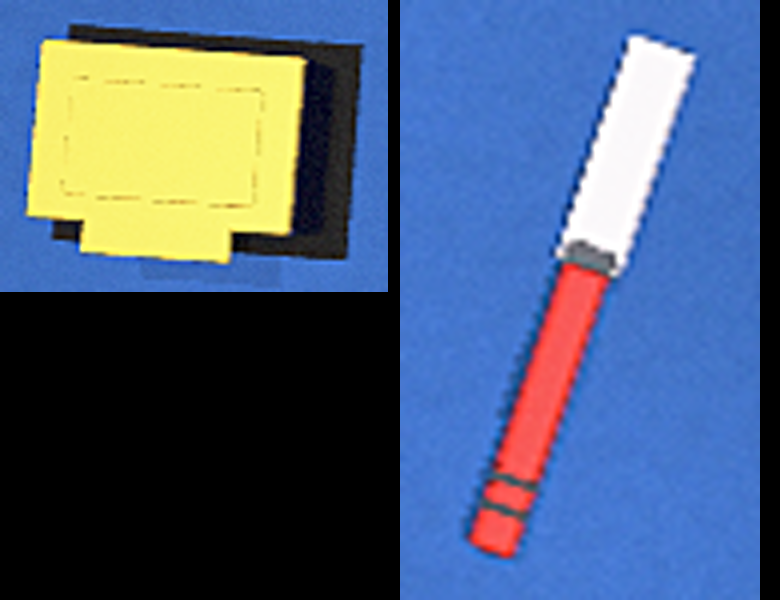

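Crop: lid corners (135.5,165), (201.5,169.7), (198,213.7), (131.8,208.7), tab front (145,218)-(182.7,220.7). Blade tip (328.3,148.8)-(339.3,152.2), handle end (301.3,233.2)-(309.5,235.8).

```bash
cat > h.py <<'E'
from bench import ctrl
import cv2,numpy as np
from scipy.spatial.transform import Rotation as R
def px2w(name,pts,z,cal=None):
    c=cal or ctrl.calibration(name);T=c["world_from_camera"]
    u=cv2.undistortPoints(np.array(pts,float).reshape(-1,1,2),c["camera_matrix"],c["D"])[:,0]
    d=np.c_[u[:,0],-u[:,1],-np.ones(len(u))]@T[:3,:3].T; o=T[:3,3]
    return o+d*((z-o[2])/d[:,2])[:,None]
def w2px(name,P,cal=None):
    c=cal or ctrl.calibration(name);T=c["world_from_camera"]
    p=(np.atleast_2d(P)-T[:3,3])@T[:3,:3]*[1,-1,-1]
    return cv2.projectPoints(p,np.zeros(3),np.zeros(3),c["camera_matrix"],c["D"])[0][:,0]
def rot(q): return R.from_quat(np.roll(q,-1))
def need(p,Rt,o=None):   # shift(cm) and turn(6deg units) from present pose to p,Rt
    o=o or ctrl.get_obs();r=rot(o["eef_rot"])
    return r.inv().apply(p-o["eef_pos"])*100, np.degrees((r.inv()*Rt).as_rotvec())/6
E
python3 - <<'E'
from h import *
lid=px2w("top",[(135.5,165),(201.5,169.7),(198,213.7),(131.8,208.7),(145,218),(182.7,220.7)],.075)
print(lid.round(4))
# fit box pose: corners in box frame
B=np.array([(42.5,62.5),(42.5,-62.5),(-42.5,-62.5),(-42.5,62.5),(-57.5,35),(-57.5,-35)])/1000
def fit(B,W):
    b=B-B.mean(0);w=W-W.mean(0);a=np.arctan2((b[:,0]*w[:,1]-b[:,1]*w[:,0]).sum(),(b*w).sum())
    M=np.array([[np.cos(a),-np.sin(a)],[np.sin(a),np.cos(a)]]);t=W.mean(0)-M@B.mean(0);print(np.degrees(a),t,((B@M.T+t-W)*1000).round(1).tolist());return a,t
fit(B,lid[:,:2])
tip=px2w("top",[(328.3,148.8),(339.3,152.2)],.0165);end=px2w("top",[(301.3,233.2),(309.5,235.8)],.030)
print(tip,end)
W=np.r_[tip,end][:,:2];fit(np.array([(120,11),(120,-11),(-60,8),(-60,-8)])/1000,W)
o=ctrl.get_obs();print(rot(o["eef_rot"]).as_matrix().round(3))
c=ctrl.calibration("wrist");T=c["world_from_camera"];r=rot(o["eef_rot"]);print(c["camera_matrix"],r.inv().apply(T[:3,3]-o["eef_pos"]),(r.as_matrix().T@T[:3,:3]).round(3))
E
```

```text
[[0.6112 0.3131 0.075 ]
 [0.6005 0.1878 0.075 ]
 [0.517  0.1952 0.075 ]
 [0.5283 0.3206 0.075 ]
 [0.5103 0.2957 0.075 ]
 [0.5042 0.2243 0.075 ]]
-5.142721542106345 [0.56433444 0.25439943] [[1.0, -0.3], [0.6, 0.6], [-0.6, 0.8], [-0.7, -0.2], [-0.1, -1.3], [-0.2, 0.4]]
[[ 0.64382425 -0.05588529  0.0165    ]
 [ 0.63661313 -0.07800504  0.0165    ]] [[ 0.47497446  0.00072636  0.03      ]
 [ 0.46959436 -0.01548381  0.03      ]]
-19.51310773567031 [ 0.5279746  -0.02714127] [[0.9, -1.0], [0.8, 0.4], [-0.9, -0.3], [-0.8, 0.8]]
[[ 0.962  0.273 -0.   ]
 [ 0.273 -0.962  0.002]
 [ 0.    -0.002 -1.   ]]
[[341.28289188   0.         323.50579747]
 [  0.         341.28289188 199.42495803]
 [  0.           0.           1.        ]] [ 0.07905646  0.00179833 -0.12374483] [[-0.001  0.952  0.305]
 [ 1.     0.001 -0.   ]
 [-0.001  0.305 -0.952]]
```

```bash
cat >> h.py <<'E'
def down(yaw): 
    a=np.radians(yaw);c,s=np.cos(a),np.sin(a)
    return R.from_matrix(np.array([[c,s,0],[s,-c,0],[0,0,-1]]))
E
python3 - <<'E'
from h import *
print(need(np.array([.528,-.0271,.14]),down(-19.5)))
E
```

```text
(array([ 50.03652148, -40.39917655,  11.02444713]), array([-1.48576013e-02,  1.56099219e-03,  5.89372838e+00]))
```

Request:
send_rows(
  dr=[
    [0,0,1],
    [0,0,2],
    [0,0,3],
    [0,0,4],
    [0,0,5],
    [0,0,5.9],
    [0,0,5.9],
    [0,0,5.9],
  ],
  xyz=[
    [5,-4,1],
    [10,-8,2],
    [15,-12,3],
    [20,-16,4],
    [25,-20,5],
    [30,-24,6],
    [35,-28,7],
    [40,-32,8],
  ],
  jaw=[60,60,60,60,60,60,60,60],
)

```text
time_s: 1.1
eef_pos: [0.4447, -0.149, 0.1728]
eef_rot: [0.0, 0.985, -0.17, 0.0]
wrist_force: [0.8, -1.1, 0.6]
opening: 0.598
grasp_force: 0.0
```

Run:
```python
from h import *
print(need(np.array([.528,-.0271,.14]),down(-19.5)))
```

```text
(array([  3.77442931, -14.27460059,   3.2826771 ]), array([ 0.00136011, -0.00291265, -0.00827985]))
```

Request:
send_rows(
  dr=[
    [0,0,0],
    [0,0,0],
    [0,0,0],
    [0,0,0],
    [0,0,0],
    [0,0,0],
    [0,0,0],
    [0,0,0],
  ],
  xyz=[
    [1.3,-5,1.2],
    [2.6,-10,2.4],
    [3.3,-12.7,3],
    [3.3,-12.7,3],
    [3.3,-12.7,3],
    [3.3,-12.7,3],
    [3.3,-12.7,3],
    [3.3,-12.7,3],
  ],
  jaw=[60,60,60,60,60,60,60,60],
)

```text
time_s: 2.1
eef_pos: [0.5174, -0.0428, 0.1434]
eef_rot: [0.0, 0.985, -0.17, 0.0]
wrist_force: [-0.2, 0.6, -0.1]
opening: 0.604
grasp_force: 0.0
```

Run:
```python
from h import *
print(need(np.array([.528,-.0271,.14]),down(-19.5)))
c=ctrl.calibration("wrist");im=ctrl.camera("wrist")[:,:,::-1].copy();cv2.imwrite("pics/w1.png",im)
def L(x,y,z): 
    a=np.radians(-19.5);return [.528+x*np.cos(a)-y*np.sin(a),-.0271+x*np.sin(a)+y*np.cos(a),z]
P=[L(.12,.011,.0165),L(.12,-.011,.0165),L(.04,.008,.03),L(.04,-.008,.03),L(-.06,.008,.03),L(-.06,-.008,.03)]
print(w2px("wrist",P,c).round(1).tolist())
```

```text
(array([ 0.47007065, -1.83060777,  0.33854387]), array([-0.00040381, -0.00460627, -0.0169902 ]))
[[277.4, 20.2], [310.6, 20.1], [284.0, 143.8], [307.1, 143.7], [288.8, 271.8], [309.2, 271.7]]
```

View pics/w1.png

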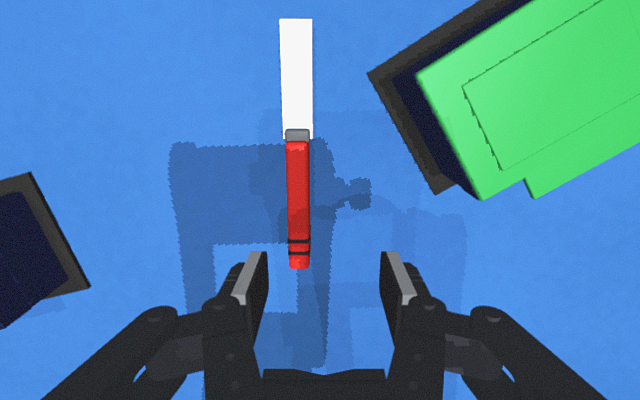

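Blade tip (280-313,18) and handle end (288-309,268) agree with my fit to within 2 mm. Descending.

Request:
send_rows(
  dr=[
    [0,0,0.1],
    [0,0,0.1],
    [0,0,0.1],
    [0,0,0.1],
    [0,0,0.1],
    [0,0,0.1],
    [0,0,0.1],
    [0,0,0.1],
  ],
  xyz=[
    [0.4,-1.8,1],
    [0.4,-1.8,3],
    [0.4,-1.8,5],
    [0.4,-1.8,7],
    [0.4,-1.8,9],
    [0.4,-1.8,11],
    [0.4,-1.8,11.9],
    [0.4,-1.8,11.9],
  ],
  jaw=[60,60,60,60,60,60,60,60],
)

```text
time_s: 3.15
eef_pos: [0.5269, -0.0266, 0.0238]
eef_rot: [-0.0, 0.985, -0.175, -0.001]
wrist_force: [0.4, -0.0, -0.8]
opening: 0.6
grasp_force: 0.0
```

Request:
send_rows(
  dr=[
    [0,0,0],
    [0,0,0],
    [0,0,0],
    [0,0,0],
    [0,0,0],
    [0,0,0],
    [0,0,0],
    [0,0,0],
  ],
  xyz=[
    [0,0,0],
    [0,0,0],
    [0,0,0],
    [0,0,0],
    [0,0,0],
    [0,0,0],
    [0,0,0],
    [0,0,0],
  ],
  jaw=[0,0,0,0,0,0,0,0],
)

```text
time_s: 4.15
eef_pos: [0.5281, -0.0268, 0.0251]
eef_rot: [0.0, 0.985, -0.175, 0.001]
wrist_force: [-0.3, 0.4, 7.0]
opening: 0.176
grasp_force: 59.3
```

Request:
send_rows(
  dr=[
    [0,0,0],
    [0,0,0],
    [0,0,0],
    [0,0,0],
    [0,0,0],
    [0,0,0],
    [0,0,0],
    [0,0,0],
  ],
  xyz=[
    [0,0,-1],
    [0,0,-3],
    [0,0,-5],
    [0,0,-7],
    [0,0,-9],
    [0,0,-11],
    [0,0,-12],
    [0,0,-12],
  ],
  jaw=[0,0,0,0,0,0,0,0],
)

```text
time_s: 5.15
eef_pos: [0.5276, -0.0267, 0.1448]
eef_rot: [0.0, 0.985, -0.175, 0.001]
wrist_force: [-0.6, -0.4, -1.5]
opening: 0.17
grasp_force: 58.5
```

Run:
```python
from h import *
o=ctrl.get_obs();c=ctrl.calibration("wrist");im=ctrl.camera("wrist")[:,:,::-1].copy();cv2.imwrite("pics/w2.png",im)
r=rot(o["eef_rot"]);f=lambda x,y,z:o["eef_pos"]+r.apply([x,-y,.0238-z])
print(w2px("wrist",[f(.12,.011,.0165),f(.12,-.011,.0165),f(.04,.008,.03),f(.04,-.008,.03)],c).round(1).tolist())
a=np.radians(-5.1);ux=np.array([np.cos(a),np.sin(a),0])
p=np.array([.5643,.2544,0])+ux*-.205+[0,0,.15]
print(p,need(p,down(-5.1)))
```

```text
[[287.7, -34.8], [353.7, -34.8], [299.1, 205.6], [343.1, 205.5]]
[0.36011158 0.27262333 0.15      ] (array([-25.97137851, -22.33599038,  -0.59955663]), array([-3.03510729e-04,  1.96853216e-03, -2.50716996e+00]))
```

View pics/w2.png

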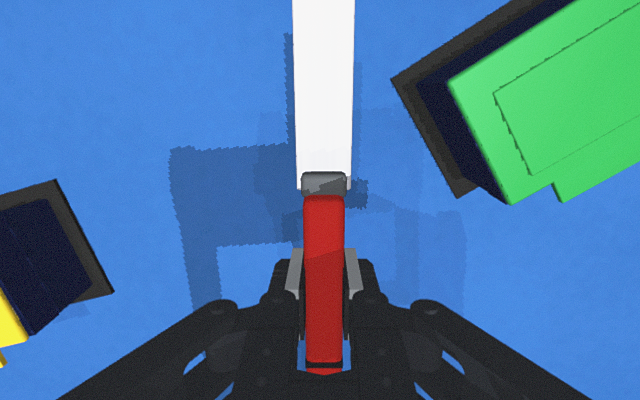

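The lifter is held straight: the blade runs up the image centre (293-355) and the handle is between the pads. Moving to the front of the yellow box.

Request:
send_rows(
  dr=[
    [0,0,-0.3],
    [0,0,-0.6],
    [0,0,-1],
    [0,0,-1.4],
    [0,0,-1.8],
    [0,0,-2.2],
    [0,0,-2.5],
    [0,0,-2.5],
  ],
  xyz=[
    [-3,-2,0],
    [-7,-5,0],
    [-11,-9,0],
    [-15,-13,0],
    [-19,-16.5,0],
    [-23,-20,-0.3],
    [-26,-22.3,-0.6],
    [-26,-22.3,-0.6],
  ],
  jaw=[0,0,0,0,0,0,0,0],
)

```text
time_s: 6.2
eef_pos: [0.3579, 0.2737, 0.1493]
eef_rot: [0.0, 0.999, -0.043, -0.001]
wrist_force: [0.2, -0.3, -1.2]
opening: 0.177
grasp_force: 58.8
```

Run:
```python
from h import *
a=np.radians(-5.1);ux=np.array([np.cos(a),np.sin(a),0])
p=np.array([.5643,.2544,0])+ux*-.205+[0,0,.0725]
print(need(p,down(-5.1)))
```

```text
(array([0.24477802, 0.08887638, 7.67776909]), array([0.00499039, 0.01713861, 0.03411501]))
```

Request:
send_rows(
  dr=[
    [0,0,0],
    [0,0,0],
    [0,0,0],
    [0,0,0],
    [0,0,0],
    [0,0,0],
    [0,0,0],
    [0,0,0],
  ],
  xyz=[
    [0.2,0.1,1],
    [0.2,0.1,3],
    [0.2,0.1,5],
    [0.2,0.1,7],
    [0.2,0.1,7.7],
    [0.2,0.1,7.7],
    [0.2,0.1,7.7],
    [0.2,0.1,7.7],
  ],
  jaw=[0,0,0,0,0,0,0,0],
)

```text
time_s: 7.2
eef_pos: [0.3625, 0.2713, 0.0739]
eef_rot: [-0.0, 0.999, -0.045, 0.001]
wrist_force: [-0.5, 0.2, -1.6]
opening: 0.174
grasp_force: 58.7
```

Run:
```python
from h import *
a=np.radians(-5.14);ca,sa=np.cos(a),np.sin(a)
box=lambda x,y,z:[.5643+ca*x-sa*y,.2544+sa*x+ca*y,z]
o=ctrl.get_obs();r=rot(o["eef_rot"]);f=lambda x,y,z:o["eef_pos"]+r.apply([x,-y,.0245-z])
print(o["eef_pos"])
S=[f(.12,.011,.0165),f(.12,-.011,.0165),f(.04,-.011,.0165)];B=[box(-.0575,.035,.075),box(-.0575,-.035,.075),box(-.0575,-.035,.07),box(-.0425,-.0425,.056),box(-.0425,-.0625,.075)]
out=[]
c=ctrl.calibration("wrist");print(w2px("wrist",S+B,c).round(1).tolist())
w=ctrl.camera("wrist")[:,:,::-1];s=ctrl.camera("scene")[:,:,::-1]
pp=w2px("scene",S+B);print(pp.round(1).tolist())
u,v=pp[0].astype(int);x0,y0=max(u-70,0),max(v-50,0);print(x0,y0)
k=cv2.resize(s[y0:y0+100,x0:x0+130],None,fx=6,fy=6,interpolation=cv2.INTER_CUBIC);cv2.imwrite("pics/s3.png",k);cv2.imwrite("pics/w3.png",w)
```

```text
[0.36246848 0.27132791 0.07385172]
[[286.4, -35.1], [352.0, -35.2], [347.3, 193.5], [194.2, -142.6], [434.5, -143.0], [429.5, -132.5], [443.1, -160.5], [535.5, -204.8]]
[[348.3, 153.6], [343.3, 156.4], [321.3, 146.9], [361.3, 150.5], [345.5, 159.6], [345.4, 161.2], [347.7, 168.8], [343.4, 165.3]]
278 103
```

View pics/w3.png

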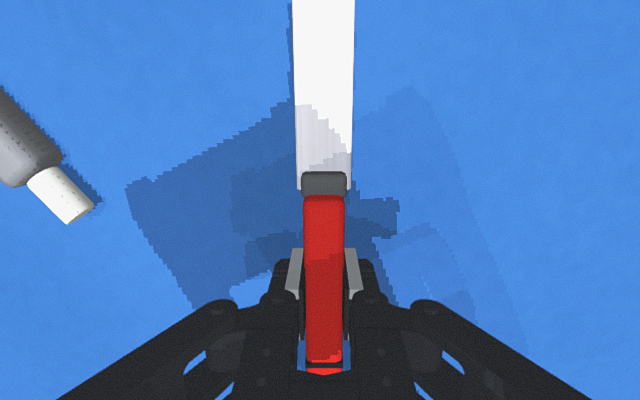

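View pics/s3.png

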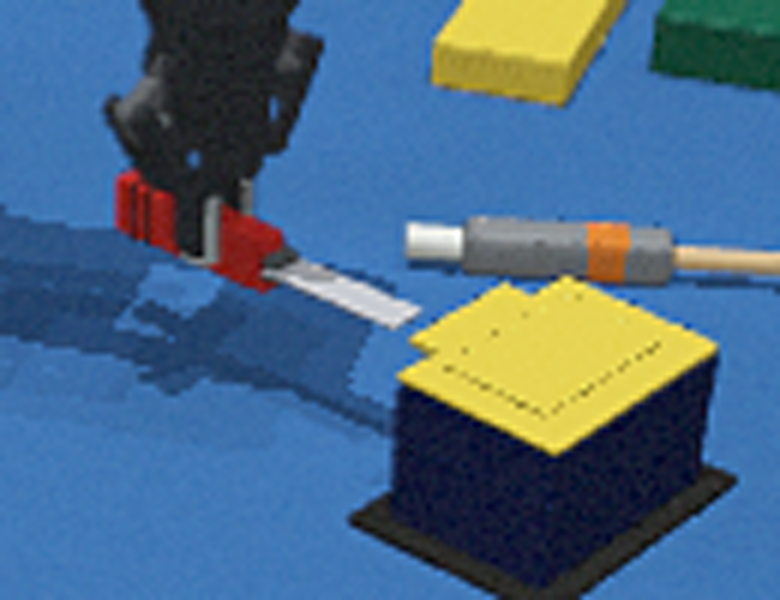

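The blade is lined up with the tab: tip corners at (420,310) and (397,328) in the scene crop, tab corners at (410,343) and (505,283). It looks level or drooping slightly, which the gap allows. Inserting.

Request:
send_rows(
  dr=[
    [0,0,0],
    [0,0,0],
    [0,0,0],
    [0,0,0],
    [0,0,0],
    [0,0,0],
    [0,0,0],
    [0,0,0],
  ],
  xyz=[
    [0.7,0,0],
    [1.4,0,0],
    [2.1,0,0],
    [2.8,0,0],
    [3.5,0,0],
    [4.2,0,0],
    [4.8,0,0],
    [4.8,0,0],
  ],
  jaw=[0,0,0,0,0,0,0,0],
)

```text
time_s: 8.3
eef_pos: [0.4102, 0.2668, 0.0732]
eef_rot: [-0.0, 0.999, -0.045, 0.0]
wrist_force: [-0.9, -0.5, -0.9]
opening: 0.175
grasp_force: 58.7
```

Request:
send_rows(
  dr=[
    [0,0,0],
    [0,0,0],
    [0,0,0],
    [0,0,0],
    [0,0,0],
    [0,0,0],
    [0,0,0],
    [0,0,0],
  ],
  xyz=[
    [0,0,-0.5],
    [0,0,-1.2],
    [0.2,0,-2],
    [0.4,0,-2.8],
    [0.6,0,-3.5],
    [1,0,-4.2],
    [1.4,0,-4.9],
    [1.4,0,-4.9],
  ],
  jaw=[0,0,0,0,0,0,0,0],
)

```text
time_s: 9.3
eef_pos: [0.4248, 0.2657, 0.123]
eef_rot: [-0.0, 0.999, -0.045, 0.001]
wrist_force: [-0.3, 0.7, -0.5]
opening: 0.176
grasp_force: 58.7
```

Run:
```python
from h import *
s=ctrl.camera("scene")[:,:,::-1];cv2.imwrite("pics/s4.png",cv2.resize(s[93:203,270:410],None,fx=5,fy=5,interpolation=cv2.INTER_CUBIC))
```

```text
(no output)
```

View pics/s4.png

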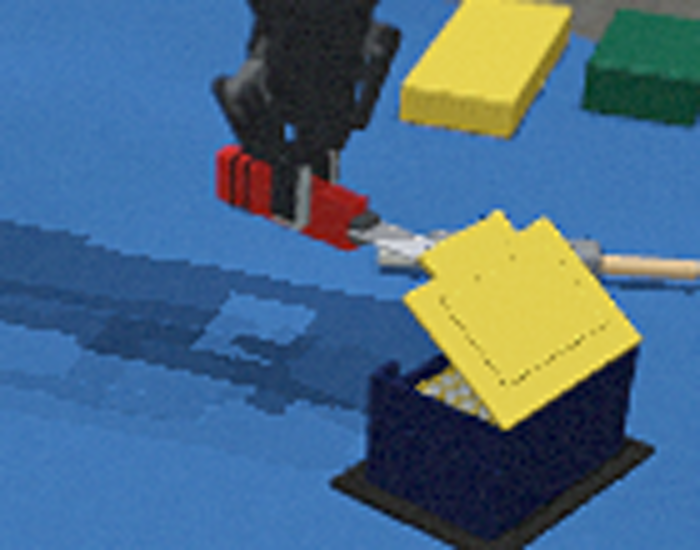

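The lid is open about 0.6 rad on the blade: tab at (460,240), fingers well clear. Continuing the arc past upright.

Request:
send_rows(
  dr=[
    [0,0,0],
    [0,0,0],
    [0,0,0],
    [0,0,0],
    [0,0,0],
    [0,0,0],
    [0,0,0],
    [0,0,0],
  ],
  xyz=[
    [0.5,0,-0.6],
    [1,0,-1.2],
    [2.2,0,-2.1],
    [3.6,0,-2.8],
    [5.1,0,-3.2],
    [6.6,0,-3.3],
    [8,0,-3.2],
    [8,0,-3.2],
  ],
  jaw=[0,0,0,0,0,0,0,0],
)

```text
time_s: 10.35
eef_pos: [0.5044, 0.2581, 0.1538]
eef_rot: [0.0, 0.999, -0.045, 0.0]
wrist_force: [-0.6, 0.2, -1.2]
opening: 0.172
grasp_force: 58.7
```

Run:
```python
from h import *
s=ctrl.camera("scene")[:,:,::-1];cv2.imwrite("pics/s5.png",cv2.resize(s[83:203,270:410],None,fx=5,fy=5,interpolation=cv2.INTER_CUBIC))
```

```text
(no output)
```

View pics/s5.png

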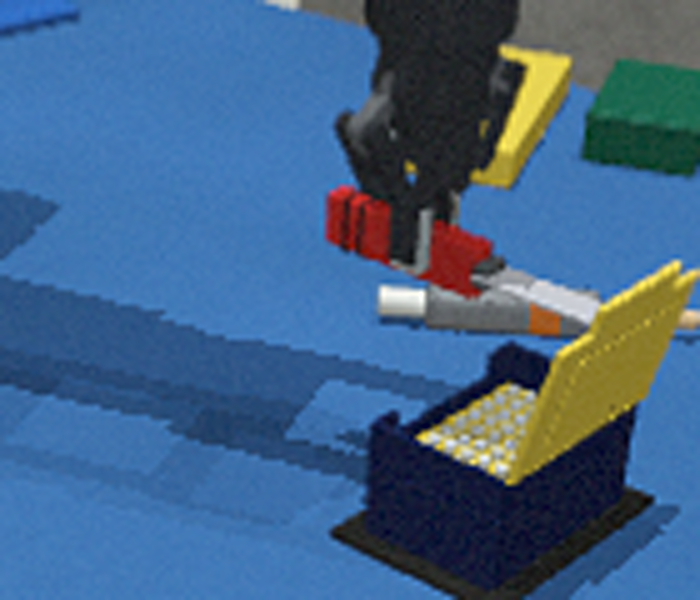

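Run:
```python
from h import *
a=np.radians(-5.14);ca,sa=np.cos(a),np.sin(a)
box=lambda x,y,z:[.5643+ca*x-sa*y,.2544+sa*x+ca*y,z]
for t in (1.4,1.5,1.6,1.7,1.8,1.9):
    L=lambda r,y,h:box(.0425-r*np.cos(t)+h*np.sin(t),y,.07+r*np.sin(t)+h*np.cos(t))
    p=w2px("scene",[L(0,-.0625,.005),L(.085,-.0625,.005),L(.1,-.035,.005),L(.1,.035,.005)])
    print(t,((p-[270,83])*5).round().tolist())
```

```text
1.4 [[508.0, 482.0], [499.0, 322.0], [531.0, 274.0], [611.0, 229.0]]
1.5 [[508.0, 483.0], [514.0, 327.0], [548.0, 279.0], [628.0, 234.0]]
1.6 [[507.0, 484.0], [528.0, 333.0], [565.0, 286.0], [645.0, 241.0]]
1.7 [[507.0, 484.0], [543.0, 341.0], [582.0, 295.0], [662.0, 249.0]]
1.8 [[507.0, 485.0], [557.0, 351.0], [599.0, 306.0], [678.0, 259.0]]
1.9 [[507.0, 486.0], [570.0, 362.0], [615.0, 319.0], [693.0, 271.0]]
```

The lid stands at about 1.8 rad: tab corners at (605,312) and (690,265) match the 1.8 projection. Backing out straight.

Request:
send_rows(
  dr=[
    [0,0,0],
    [0,0,0],
    [0,0,0],
    [0,0,0],
    [0,0,0],
    [0,0,0],
    [0,0,0],
    [0,0,0],
  ],
  xyz=[
    [-1,0,0],
    [-3,0,0],
    [-5.5,0,0],
    [-8,0,0],
    [-10.5,0,0],
    [-13,0,0],
    [-15,0,0],
    [-15,0,0],
  ],
  jaw=[0,0,0,0,0,0,0,0],
)

```text
time_s: 11.4
eef_pos: [0.3523, 0.272, 0.1541]
eef_rot: [0.0, 0.999, -0.044, -0.0]
wrist_force: [0.9, 0.1, -0.7]
opening: 0.175
grasp_force: 58.7
```

Run:
```python
from h import *
print(need(np.array([.46,.03,.09]),down(-5.1)))
```

```text
(array([12.86410504, 23.15901785,  6.40698759]), array([0.00050901, 0.00195575, 0.00762669]))
```

Request:
send_rows(
  dr=[
    [0,0,0],
    [0,0,0],
    [0,0,0],
    [0,0,0],
    [0,0,0],
    [0,0,0],
    [0,0,0],
    [0,0,0],
  ],
  xyz=[
    [0,3,0],
    [0,7,0],
    [0,11,0],
    [2,15,0],
    [5,19,1],
    [9,22,3],
    [12.9,23.2,5],
    [12.9,23.2,6.4],
  ],
  jaw=[0,0,0,0,0,0,0,0],
)

```text
time_s: 12.4
eef_pos: [0.4644, 0.0272, 0.0896]
eef_rot: [0.0, 0.999, -0.046, 0.001]
wrist_force: [-1.4, -0.4, -1.4]
opening: 0.176
grasp_force: 58.9
```

Run:
```python
from h import *
print(need(np.array([.46,.03,.035]),down(-5.1)))
s=ctrl.camera("scene")[:,:,::-1];cv2.imwrite("pics/s6.png",cv2.resize(s[83:293,200:410],None,fx=2.8,fy=2.8,interpolation=cv2.INTER_CUBIC))
```

```text
(array([-0.47692165, -0.24320785,  5.45752931]), array([ 0.00422401, -0.01794115, -0.03228599]))
```

View pics/s6.png

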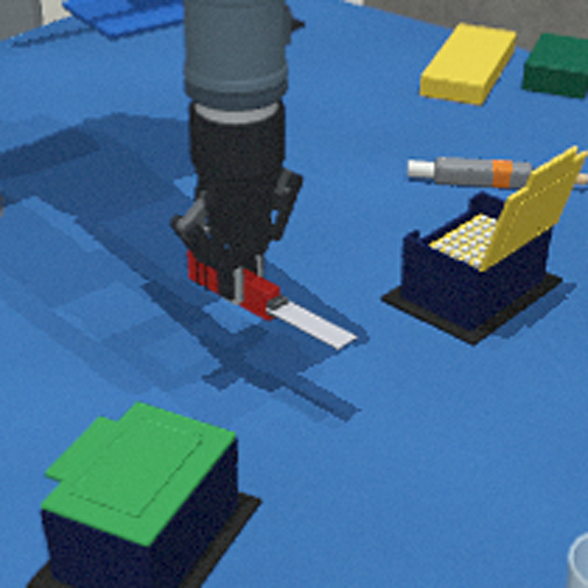

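The lid stays open, the green box is shut, and the lifter is over clear bench. Lowering, slowly at the end.

Request:
send_rows(
  dr=[
    [0,0,0],
    [0,0,0],
    [0,0,0],
    [0,0,0],
    [0,0,0],
    [0,0,0],
    [0,0,0],
    [0,0,0],
  ],
  xyz=[
    [0,0,1],
    [0,0,2.5],
    [0,0,4],
    [0,0,5],
    [0,0,5.6],
    [0,0,6],
    [0,0,6.1],
    [0,0,6.1],
  ],
  jaw=[0,0,0,0,0,0,0,0],
)

```text
time_s: 13.45
eef_pos: [0.4618, 0.0292, 0.0293]
eef_rot: [0.0, 0.999, -0.045, 0.0]
wrist_force: [0.2, 0.3, -0.8]
opening: 0.174
grasp_force: 58.9
```

Request:
send_rows(
  dr=[
    [0,0,0],
    [0,0,0],
    [0,0,0],
    [0,0,0],
    [0,0,0],
    [0,0,0],
    [0,0,0],
    [0,0,0],
  ],
  xyz=[
    [0,0,0.1],
    [0,0,0.1],
    [0,0,0.2],
    [0,0,0.2],
    [0,0,0.3],
    [0,0,0.3],
    [0,0,0.3],
    [0,0,0.3],
  ],
  jaw=[0,0,0,0,0,0,0,0],
)

```text
time_s: 14.45
eef_pos: [0.4616, 0.0292, 0.0262]
eef_rot: [-0.0, 0.999, -0.045, 0.0]
wrist_force: [0.1, 0.7, -0.2]
opening: 0.174
grasp_force: 58.9
```

Request:
send_rows(
  dr=[
    [0,0,0],
    [0,0,0],
    [0,0,0],
    [0,0,0],
    [0,0,0],
    [0,0,0],
    [0,0,0],
    [0,0,0],
  ],
  xyz=[
    [0,0,0],
    [0,0,0.1],
    [0,0,0.1],
    [0,0,0.1],
    [0,0,0.1],
    [0,0,0.1],
    [0,0,0.1],
    [0,0,0.1],
  ],
  jaw=[0,0,0,0,0,0,0,0],
)

```text
time_s: 15.45
eef_pos: [0.4616, 0.0292, 0.0252]
eef_rot: [0.0, 0.999, -0.045, 0.0]
wrist_force: [0.5, 0.2, 0.7]
opening: 0.175
grasp_force: 59.2
```

Request:
send_rows(
  dr=[
    [0,0,0],
    [0,0,0],
    [0,0,0],
    [0,0,0],
    [0,0,0],
    [0,0,0],
    [0,0,0],
    [0,0,0],
  ],
  xyz=[
    [0,0,0],
    [0,0,0.1],
    [0,0,0.1],
    [0,0,0.1],
    [0,0,0.1],
    [0,0,0.1],
    [0,0,0.1],
    [0,0,0.1],
  ],
  jaw=[0,0,0,0,0,0,0,0],
)

```text
time_s: 16.45
eef_pos: [0.4616, 0.0292, 0.0251]
eef_rot: [0.0, 0.999, -0.045, -0.0]
wrist_force: [-5.0, 0.4, 14.2]
opening: 0.175
grasp_force: 61.2
```

Firm contact. Releasing in place, then rising.

Request:
send_rows(
  dr=[
    [0,0,0],
    [0,0,0],
    [0,0,0],
    [0,0,0],
    [0,0,0],
    [0,0,0],
    [0,0,0],
    [0,0,0],
  ],
  xyz=[
    [0,0,-0.1],
    [0,0,-0.1],
    [0,0,-0.1],
    [0,0,-0.1],
    [0,0,-0.1],
    [0,0,-0.1],
    [0,0,-0.1],
    [0,0,-0.1],
  ],
  jaw=[0,5,18,22,30,40,50,60],
)

```text
time_s: 17.45
eef_pos: [0.4616, 0.0292, 0.0251]
eef_rot: [-0.0, 0.999, -0.045, 0.0]
wrist_force: [-0.5, 0.8, 0.6]
opening: 0.603
grasp_force: 0.0
```

Request:
send_rows(
  dr=[
    [0,0,0],
    [0,0,0],
    [0,0,0],
    [0,0,0],
    [0,0,0],
    [0,0,0],
    [0,0,0],
    [0,0,0],
  ],
  xyz=[
    [0,0,0],
    [0,0,0],
    [0,0,-1],
    [0,0,-3],
    [0,0,-6],
    [0,0,-10],
    [0,0,-14],
    [0,0,-16],
  ],
  jaw=[60,60,60,60,60,60,60,60],
)

```text
time_s: 18.45
eef_pos: [0.4627, 0.0291, 0.1884]
eef_rot: [0.0, 0.999, -0.045, 0.002]
wrist_force: [-0.3, -0.4, 0.0]
opening: 0.596
grasp_force: 0.0
```

Request:
send_rows(
  dr=[
    [0,0,0],
    [0,0,0],
    [0,0,0],
    [0,0,0],
    [0,0,0],
    [0,0,0],
    [0,0,0],
    [0,0,0],
  ],
  xyz=[
    [0,0,0],
    [0,0,0],
    [0,0,0],
    [0,0,0],
    [0,0,0],
    [0,0,0],
    [0,0,0],
    [0,0,0],
  ],
  jaw=[60,60,60,60,60,60,60,60],
)

```text
time_s: 19.45
eef_pos: [0.4616, 0.0292, 0.1852]
eef_rot: [0.0, 0.999, -0.045, 0.0]
wrist_force: [0.3, -1.0, -0.3]
opening: 0.599
grasp_force: 0.0
```

Run:
```python
from h import *
s=ctrl.camera("scene")[:,:,::-1];cv2.imwrite("pics/s7.png",cv2.resize(s[83:313,200:410],None,fx=2.6,fy=2.6,interpolation=cv2.INTER_CUBIC))
```

```text
(no output)
```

View pics/s7.png

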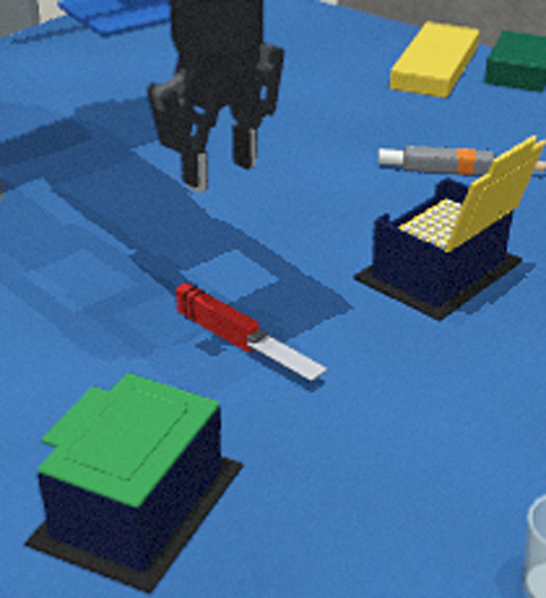

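The lifter lies on the bench around (250,330), the yellow lid is open, the green box is shut and the arm is clear.

```bash
python3 -c "
from bench import ctrl
print(ctrl.hand_in())"
```

```text
the job is handed in; nothing more can be done
None
```

The job is handed in with no verdict shown: the yellow lid stands open at about 1.8 rad, the green box is shut, and the lifter was set down on the bench, not dropped, with the arm clear at about 19.5 s.

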